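Hold a glued cabochon under the lever press

TASK

A freshly glued cabochon lies in the nest of the small green lever press. Swing the red safety catch a quarter turn to its stop, so that it no longer stands under the lever, then press the sprung lever down gently until the white pad sits on the stone and the pad's spring stem is pushed about half way in (all the way in would crack the stone). Finish while still holding the lever down there; do not disturb the amber jar, the tin or the tweezers.

Things in the scene. Friction and masses are not known exactly. Their poses are not given: they have to be found in the camera images.
- press: Small green bench press, screwed down, base 150 x 116 mm, C-shaped head 150 mm high. Origin: on the bench straight under the ram. Axes: x from the front of the press (open throat, lever bar) to its column at the rear, z up, y to the left when looking along x. It carries lever, catch, ram, pad and nest.
- lever_pivot (a point): The lever's hinge, in a fork on top of the head, at (50, 0, 165) mm in the press's axes; the hinge axis runs along the press's y.
- lever_bar (a point): Centre of the black round cross bar (18 mm thick, 64 mm long, along the press's y) at the front end of the flat steel lever (10 mm wide), 138 mm from lever_pivot. At rest the lever slopes up to the front at 0.35 rad and the bar is at (-80, 0, 212) mm in the press's axes; it swings down on its arc as the lever is pressed.
- lever (a joint): Angle of the lever (rad): 0 at rest (return spring, upper stop), growing as the bar is pressed down, 0.62 at most. It springs back when let go; at the bar it takes about 3 N at the start and about 7 N at half stem travel. It drives the ram down 50 mm per rad. While the catch is locked its dog stops the lever at about 0.035.
- nose (a joint): How far the pad's spring stem is pushed up into the ram (m): 0 = fully out, 0.012 = fully in. The pad touches the stone at a lever angle of about 0.24; the stem is half in (0.006) at about 0.36, when the bar's centre is level with lever_pivot, fully in at about 0.48. Spring: 4 N when the pad touches, 0.9 N more per mm. The stem's upper half is red and has just vanished at half way.
- catch (a joint): Angle of the quarter-turn safety catch (rad), a flat steel dog with a red arm that turns level on an upright post on the press's -y side: 0 = locked, dog under the lever, red arm pointing along the press's -y; 1.57 = free, at its stop, red arm pointing to the rear (+x of the press). Seen from above it opens anticlockwise. It stays where it is left (friction about 1 N at the knob).
- catch_pivot (a point): Axis of the catch, at (-18, -30, 177) mm in the press's axes.
- catch_knob (a point): Centre of the upright red knob at the end of the catch's arm, 56 mm from the catch's axis, 16 mm thick; its grip reaches from 10 mm below to 14 mm above this point, the flat arm is just below.
- nest_center (a point): Top of the steel anvil, centre of the black nest ring (inside 33.6 mm, 4 mm high), 35 mm above the bench, under the ram.
- brooch_top (a point): Top of the glued piece that lies loose in the nest: round brass bezel 31 mm across with a dark teal low-domed stone, 13 mm high in all.
- brooch: The glued piece; origin at the centre of its underside.
- glue_jar: Bystander: small amber jar of adhesive with a white lid, 35 mm across, 46 mm high; origin at its foot.
- findings_tin: Bystander: round white tin, 76 mm across, 29 mm high; origin at its underside.
- tweezers: Bystander: steel tweezers lying flat, 122 mm long; origin at the middle of the underside.
- pad: White pad, 25 mm across, 8 mm thick, at the foot of the spring stem; origin at the centre of its underside, at rest about 12 mm over the stone.

How it is judged:
By the outcome, as a careful person would: the job done as asked, in the order asked, and still so for the second after the job is handed in, while the arm keeps its last pose, push and grip.
It also fails if it takes over 45 s, if anything falls off the work surface, if the arm or the gripper's body presses on something with over 40 N, if the wrist force passes 120 N, or if a joint passes its speed limit or range.

ROBOT

A 6-joint arm with a two-finger parallel gripper is mounted at the origin on a cart in front of the work surface, level with it; the furniture and walls round the work are solid. World frame = base frame: x ahead of the robot, y to its left, z up, the work surface at z = 0. Lengths are in m, angles in rad, forces in N, time in s.
With the tool pointing down it reaches from about 0.3 to 1 m from the base axis. Payload 5.1 kg.
Tool frame: the origin (TCP) lies on the centre line of the jaws, within the pads' length; the fingertips stand manip.tip_extent ahead of it and the grasp point (between the pads) lies 2 mm behind it (manip.tip_extent is the distance from the TCP to the fingertips, in m); z points along the fingers, x is the direction in which the jaws open and shut, and the axes are right-handed (so a half turn about z gives the same grasp; the last joint's range is limited). The gripper opens to 95 mm and grips with 3 to 60 N. Pads are 20 mm wide; open, the fingers measure 119 mm over their backs; the gripper's body (75 mm by 180 mm) begins 59 mm behind the grasp point.
Start: joints at [1.104, 0.124, 1.65, -0, 1.367, -0.083], TCP at [0.243, 0.603, 0.232] pointing down, gripper open.
Joint ranges: [-2.61, 2.61], [-1.02, 2.33], [0.03, 2.71], [-1.35, 4.49], [0.32, 2.68], [-2.91, 2.91]. Speed limits (rad/s): [2.57, 2.57, 3.14, 3.14, 3.14, 3.14].

INTERFACE

Orientations are given as a unit quaternion [w, x, y, z].
In Python, from plant import manip, eyes gives the robot as it stands.
- The arm moves only by the tool apply_moves, never from a script. Its argument "increments" is a list of rows, each an object of numbers: "x", "y", "z": the shift along the world's x, y, z in m; "twist": the turn about the world's z in rad. A call has 1 to 20 rows; each row shifts and turns the pose as measured when the row begins; what a row does not reach is not made up. A row lasts 1/10 s, in which the tool goes at most 50 mm and 8.59 degrees, less where a joint would pass 70% of its speed; a pose out of reach is approached as far as the arm can. A call is refused whole if a number of a shift passes 0.05 or a number of a turn 0.15, either way. A call with a gripper value outside its range is refused whole. "grip" is the opening, from 0 (shut) to 1 (fully open), set as the call begins (left out, the last holds). The fingers move at their own pace and stop on an object; "squeeze" is the grip in N (left out, the last holds). Time passes only in rows, so rows that do not move let the fingers close. It gives the time, the measured TCP pose, the force and the opening at its end, in the units of the state.
- manip.observe(): the state, without advancing time (a new reading comes with each control period).
- eyes.grab_frame(name): name is "side" or "top"; returns a dict with "color" (384x512x3 uint8, red, green, blue), "depth" (384x512 float32, m along the optical axis (not along the pixel's ray), 0 where there is no reading), "mtx" (3x3 intrinsics, pixels), "camera_from_world" (4x4, takes a point from world to camera coordinates). Camera axes: x right, y up, looking along -z (the intrinsics and any distortion apply to the point x, -y, -z); pixel columns grow to the right and rows downward; lengths in m; the calibration is good to about 2 mm. A picture is of the moment at which its call begins.
- manip.finish_job(): hands the job in, once; it reports no verdict.
The state is a dict: "t": time; "q": joint angles; "joint_vel": joint speeds; "joint_torque": joint torques, N m; "tcp_pos": TCP position; "ee_rot": TCP orientation; "ft_force": force on the tool from outside, world axes, zero at the start; "torque": the same for the moment, N m; "opening": finger opening in m.
Only numpy, scipy, OpenCV 4.12 (cv2) and the standard library are available. Lean on these libraries where they do the work, as an engineer would, in place of code of your own. Each camera call takes 0.05 s, during which the arm holds its last target.

## Working session

There is one attempt and no reset: what is moved stays moved. The work goes in short steps, Python scripts to look and compute and a tool call to move; the robot and the scene stay as the last step left them, time stands still between calls to the robot, and variables do not carry over. Pictures are saved under pics/ and viewed, and the job is handed in when it is done.

Besides the shell and the picture viewer there is one more tool, called after "Call:" in YAML: its name, and indented under it one key for each argument. apply_moves: Moves the arm, as the interface text tells. Its arguments: {"type":"object","properties":{"increments":{"type":"array","items":{"type":"object","properties":{"x":{"type":"number"},"y":{"type":"number"},"z":{"type":"number"},"twist":{"type":"number"}}}},"grip":{"type":"number"},"squeeze":{"type":"number"}},"required":["increments"]}

```bash
mkdir -p pics; ls; python3 - <<'E'
from plant import manip, eyes
import cv2,numpy as np
s=manip.observe();print(s); print(manip.tip_extent)
for n in("side","top"):
    f=eyes.grab_frame(n);cv2.imwrite(f"pics/{n}0.png",f["color"][:,:,::-1]);np.savez(f"pics/{n}0.npz",**f)
    print(n,f["mtx"],f["camera_from_world"],f.keys())
E
```

```text
pics
{'t': 0.0, 'q': array([ 1.10440551e+00,  1.24501401e-01,  1.65166853e+00,  4.89608721e-05,
        1.36752707e+00, -8.26171064e-02]), 'joint_vel': array([-0.00074339,  0.00040501,  0.00037724,  0.00084282,  0.0009581 ,
        0.00037267]), 'joint_torque': array([ 4.83709318e-04, -4.17616761e+01, -3.59929597e+01,  7.74527038e-02,
        4.93024872e-02, -1.73149751e-04]), 'tcp_pos': array([0.24312236, 0.6021573 , 0.23039266]), 'ee_rot': array([ 4.93557239e-04,  8.28984323e-01,  5.59270850e-01, -9.29538855e-04]), 'ft_force': array([ 0.69695599, -0.12099772,  0.36369302]), 'torque': array([ 0.00016604, -0.03098949, -0.07212132]), 'opening': 0.09518928771093542}
0.017
side [[453.12875548   0.         258.78514137]
 [  0.         453.12875548 185.96536345]
 [  0.           0.           1.        ]] [[ 0.99878664 -0.04923564  0.00104875 -0.52229847]
 [ 0.02850985  0.59544851  0.80288746 -0.20478077]
 [-0.04015515 -0.80188336  0.59612971 -0.85080311]
 [ 0.          0.          0.          1.        ]] dict_keys(['color', 'depth', 'mtx', 'camera_from_world'])
top [[480.05090085   0.         257.39620037]
 [  0.         480.05090085 188.28619816]
 [  0.           0.           1.        ]] [[-0.02409084 -0.99968846  0.00652784  0.09923761]
 [ 0.9880883  -0.02281753  0.15218696 -0.56558719]
 [-0.1519906   0.0101164   0.98833017 -1.07475845]
 [ 0.          0.          0.          1.        ]] dict_keys(['color', 'depth', 'mtx', 'camera_from_world'])
```

View pics/side0.png

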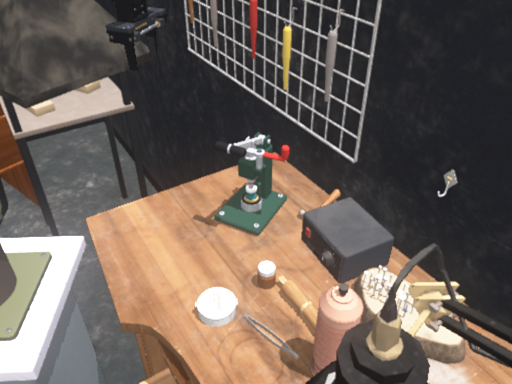

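View pics/top0.png

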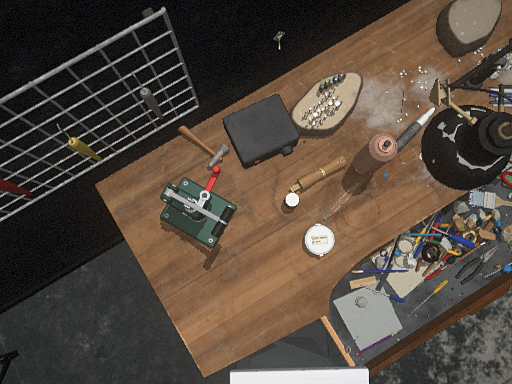

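```bash
cat > h.py <<'E'
import numpy as np,cv2
def load(n):
    return dict(np.load(n))
def world(f,uv,d):
    K=f["mtx"];T=f["camera_from_world"]
    uv=np.atleast_2d(uv).astype(float);d=np.atleast_1d(d)
    pc=np.c_[(uv[:,0]-K[0,2])/K[0,0]*d,-(uv[:,1]-K[1,2])/K[1,1]*d,-d]
    return (pc-T[:3,3])@T[:3,:3]
def ray(f,uv,z):
    K=f["mtx"];T=f["camera_from_world"];R=T[:3,:3];c=-R.T@T[:3,3]
    v=R.T@np.array([(uv[0]-K[0,2])/K[0,0],-(uv[1]-K[1,2])/K[1,1],-1])
    return c+v*(z-c[2])/v[2]
def proj(f,p):
    K=f["mtx"];T=f["camera_from_world"];p=np.atleast_2d(p)
    pc=p@T[:3,:3].T+T[:3,3]
    return np.c_[K[0,2]+K[0,0]*pc[:,0]/-pc[:,2],K[1,2]-K[1,1]*pc[:,1]/-pc[:,2]]
def crop(f,name,x0,y0,x1,y1,s):
    cv2.imwrite(name,cv2.resize(f["color"][y0:y1,x0:x1,::-1],None,fx=s,fy=s,interpolation=cv2.INTER_CUBIC))
E
python3 - <<'E'
from h import *
t=load("pics/top0.npz");s=load("pics/side0.npz")
crop(t,"pics/tc.png",140,150,260,270,5);crop(s,"pics/sc.png",200,120,310,240,5)
for n,f in(("top",t),("side",s)):
    h=cv2.cvtColor(f["color"],cv2.COLOR_RGB2HSV);c=f["color"].astype(int)
    red=((c[:,:,0]>120)&(c[:,:,1]<60)&(c[:,:,2]<60))
    v,u=np.nonzero(red);
    sel=(u>150)&(u<310)&(v>140)&(v<240)
    uv=np.c_[u,v][sel];w=world(f,uv,f["depth"][v[sel],u[sel]])
    print(n,"red",len(uv),uv.mean(0));
    for a,b in zip(uv[::6],w[::6].round(3)):print(a,b)
    g=(h[:,:,0]>60)&(h[:,:,0]<95)&(h[:,:,1]>80);v,u=np.nonzero(g);w=world(f,np.c_[u,v],f["depth"][v,u])
    for lo,hi in((.005,.03),(.13,.17)):
        k=(w[:,2]>lo)&(w[:,2]<hi)&(abs(u-225)<90)&(abs(v-200)<80)
        if k.sum()>20:
            print(n,lo,k.sum(),cv2.minAreaRect((w[k,:2]*1000).astype(np.float32)),cv2.boxPoints(cv2.minAreaRect((w[k,:2]*1000).astype(np.float32))),np.median(w[k,2]))
E
```

```text
top red 54 [213.14814815 176.94444444]
[215 165] [0.634 0.187 0.   ]
[219 169] [0.584 0.163 0.205]
[217 171] [0.579 0.167 0.209]
[216 174] [0.578 0.171 0.179]
[216 175] [0.577 0.171 0.178]
[215 176] [0.574 0.173 0.179]
[210 178] [0.57  0.184 0.179]
[207 184] [0.558 0.19  0.177]
[211 188] [0.55  0.182 0.178]
top 0.005 40 ((564.065673828125, 240.81105041503906), (79.79332733154297, 167.82241821289062), 9.353767395019531) [[511.06143 317.12213]
 [538.3375  151.53116]
 [617.06995 164.49997]
 [589.7938  330.09094]] 0.014267611554353219
side red 85 [283.8        155.23529412]
[289 147] [0.625 0.437 0.037]
[282 150] [0.576 0.166 0.2  ]
[284 151] [0.58  0.164 0.198]
[283 152] [0.578 0.162 0.197]
[289 152] [0.625 0.434 0.024]
[286 153] [0.584 0.16  0.196]
[283 154] [0.578 0.162 0.193]
[279 155] [0.572 0.18  0.179]
[286 155] [0.584 0.163 0.189]
[280 156] [0.574 0.176 0.179]
[286 156] [0.585 0.164 0.187]
[284 157] [0.58  0.16  0.187]
[284 158] [0.581 0.163 0.182]
[282 159] [0.577 0.166 0.178]
[306 231] [0.622 0.087 0.056]
```

```bash
ls pics
```

```text
sc.png
side0.npz
side0.png
tc.png
top0.npz
top0.png
```

View pics/tc.png

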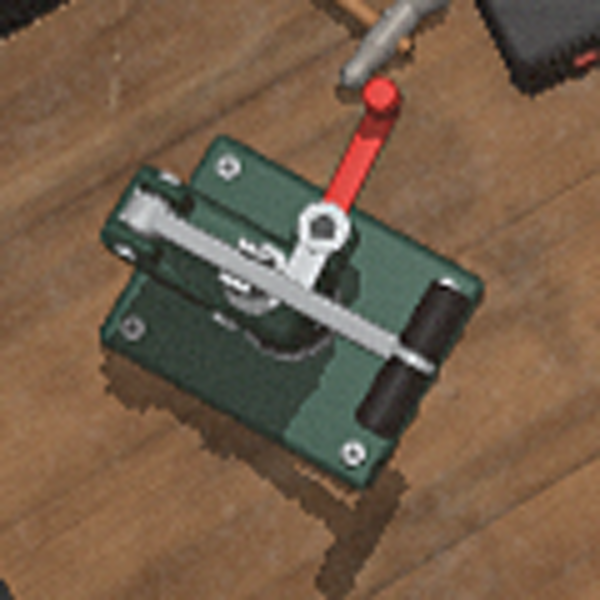

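View pics/sc.png

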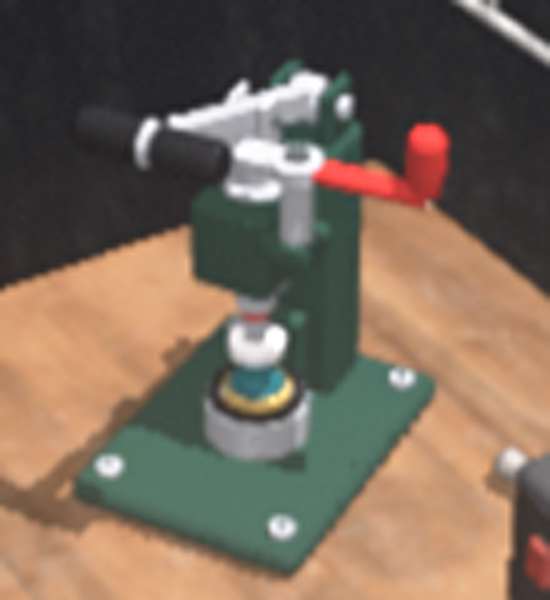

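```bash
python3 - <<'E'
from h import *
t=load("pics/top0.npz");s=load("pics/side0.npz")
def T(x,y,z): return ray(t,(140+x/5-.4,150+y/5-.4),z)
k=T(380,97,.2);c=T(323,226,.182);b=T(412,357,.219);p=T(148,208,.172)
# bar ends
b1=T(442,312,.217);b2=T(383,405,.217)
# screws on base top z~.01?
sc=[T(*q,.012) for q in((228,166),(132,327),(353,453),(451,289))]
for n,v in dict(knob=k,cp=c,bar=b,piv=p,b1=b1,b2=b2).items():print(n,v.round(4))
print(np.round(sc,4),np.mean(sc,0))
# fit press pose 2D
src=np.array([(-80,0),(50,0),(-18,-30),(-18,-86)])/1000
dst=np.array([b,p,c,k])[:,:2]
ms,md=src.mean(0),dst.mean(0);H=(src-ms).T@(dst-md);th=np.arctan2(H[0,1]-H[1,0],H[0,0]+H[1,1])
R=np.array([[np.cos(th),-np.sin(th)],[np.sin(th),np.cos(th)]]);o=md-R@ms
print("th",th,"o",o,"res mm",((src@R.T+o-dst)*1000).round(1))
P=lambda x,y,z:np.r_[R@np.array([x,y])/1000+o,z/1000]
for n,q in dict(bar=(-80,0,212),piv=(50,0,165),cp=(-18,-30,177),knob=(-18,-86,190),knobfree=(38,-30,190),bar36=(-88,0,165),nest=(0,0,35)).items():
    print(n,P(*q).round(4),"side",proj(s,P(*q)).round(1),"top",proj(t,P(*q)).round(1))
for f,n in((s,"side"),(t,"top")):
    pass
for nm,(a,b_) in dict(knobtop=(428,135),barend1=(100,130),barend2=(205,160)).items():
    for z in(.19,.204,.215):print(nm,z,ray(s,(200+a/5-.4,120+b_/5-.4),z).round(3))
# hammer/wall obstacles: depth max z near press
for n,f in(("top",t),("side",s)):
    v,u=np.mgrid[0:384,0:512];w=world(f,np.c_[u.ravel(),v.ravel()],f["depth"].ravel());ok=f["depth"].ravel()>0
    k=ok&(np.hypot(w[:,0]-o[0],w[:,1]-o[1])<.3)&(w[:,2]>.1)
    q=w[k];print(n,k.sum(),q[:,0].min(),q[:,0].max(),q[:,1].min(),q[:,1].max(),q[:,2].max())
    g,cn=np.unique((q[:,:2]/.04).round()*.04,axis=0,return_counts=True)
    for a,m in zip(g,cn):
        if m>3:
            kk=np.all((q[:,:2]/.04).round()*.04==a,axis=1);print(a,m,q[kk,2].max().round(3))
E
```

```text
knob [0.5847 0.1705 0.2   ]
cp [0.5355 0.1956 0.182 ]
bar [0.4782 0.1577 0.219 ]
piv [0.5461 0.2683 0.172 ]
b1 [0.4957 0.146  0.217 ]
b2 [0.4601 0.1693 0.217 ]
[[0.5898 0.2581 0.012 ]
 [0.5135 0.3037 0.012 ]
 [0.4515 0.1995 0.012 ]
 [0.5281 0.1523 0.012 ]] [0.52073013 0.22840589 0.012     ]
th 1.0403872045427545 o [0.5194639  0.22690421] res mm [[ 0.8  0.2]
 [-1.3  1.8]
 [ 0.7  0.6]
 [-0.2 -2.6]]
bar [0.479  0.1579 0.212 ] side [[232.  147.9]] top [[222.1 220.9]]
piv [0.5448 0.27   0.165 ] side [[262.8 138.4]] top [[168.9 192.3]]
cp [0.5362 0.1962 0.177 ] side [[260.7 151.9]] top [[204.1 194.8]]
knob [0.5845 0.1679 0.19  ] side [[285.8 153.4]] top [[217.3 170. ]]
knobfree [0.5646 0.2445 0.19  ] side [[272.9 134.1]] top [[179.4 180.6]]
bar36 [0.4749 0.151  0.165 ] side [[230.8 170.2]] top [[227.1 224.8]]
nest [0.5195 0.2269 0.035 ] side [[252.4 197.7]] top [[197.3 210.7]]
knobtop 0.19 [0.586 0.193 0.19 ]
knobtop 0.204 [0.583 0.171 0.204]
knobtop 0.215 [0.581 0.153 0.215]
barend1 0.19 [0.453 0.203 0.19 ]
barend1 0.204 [0.454 0.181 0.204]
barend1 0.215 [0.455 0.163 0.215]
barend2 0.19 [
[... 1237 characters left out ...]

[0.52 0.2 ] 602 0.203
[0.52 0.24] 104 0.194
[0.52 0.28] 46 0.177
[0.52 0.52] 329 0.394
[0.56 0.16] 95 0.207
[0.56 0.2 ] 62 0.182
[0.56 0.24] 154 0.177
[0.56 0.28] 84 0.177
[0.56 0.48] 66 0.37
[0.56 0.52] 441 0.393
[0.6  0.16] 66 0.207
[0.6 0.4] 482 0.405
[0.6  0.44] 433 0.412
[0.6  0.48] 1064 0.404
[0.6  0.52] 317 0.394
[0.64 0.32] 9 0.426
[0.64 0.36] 365 0.428
[0.64 0.4 ] 1633 0.424
[0.64 0.44] 880 0.415
[0.68 0.24] 38 0.39
[0.68 0.28] 809 0.446
[0.68 0.32] 1214 0.443
[0.68 0.36] 1551 0.434
[0.72 0.2 ] 589 0.467
[0.72 0.24] 2037 0.46
[0.72 0.28] 2077 0.454
[0.72 0.32] 333 0.444
[0.76 0.16] 1160 0.477
[0.76 0.2 ] 3491 0.474
[0.76 0.24] 682 0.464
[0.8  0.12] 1282 0.487
[0.8  0.16] 2809 0.484
```

Call:
apply_moves:
  increments:
    - {"z":0.03}
    - {"z":0.03,"twist":-0.05}
    - {"x":0.02,"y":-0.029,"twist":-0.05}
    - {"x":0.02,"y":-0.029,"twist":-0.05}
    - {"x":0.02,"y":-0.029}
    - {"x":0.02,"y":-0.029}
    - {"x":0.02,"y":-0.029}
    - {"x":0.02,"y":-0.029}
    - {"x":0.02,"y":-0.029}
    - {"x":0.02,"y":-0.029}
    - {"x":0.02,"y":-0.029}
    - {"x":0.02,"y":-0.029}
    - {"x":0.02,"y":-0.029}
    - {"x":0.02,"y":-0.029}
    - {"x":0.02,"y":-0.029}
    - {"x":0.02,"y":-0.029}
  grip: 0

```text
validation failed for argument at $.in...
```

Call:
apply_moves:
  increments:
    - {"x":0.0,"y":0.0,"z":0.03,"twist":0.0}
    - {"x":0.0,"y":0.0,"z":0.03,"twist":-0.05}
  grip: 0.0

```text
t: 0.3
tcp_pos: [0.2416, 0.599, 0.2837]
ee_rot: [0.004, 0.843, 0.538, -0.007]
ft_force: [1.2, 1.0, 1.0]
opening: 0.0843
```

Call:
apply_moves:
  increments:
    - {"x":0.02,"y":-0.029,"z":0.01,"twist":-0.05}
    - {"x":0.02,"y":-0.029,"z":0.01,"twist":-0.05}
    - {"x":0.02,"y":-0.029,"z":0.0,"twist":0.0}
    - {"x":0.02,"y":-0.029,"z":0.0,"twist":0.0}
    - {"x":0.02,"y":-0.029,"z":0.0,"twist":0.0}
    - {"x":0.02,"y":-0.029,"z":0.0,"twist":0.0}
    - {"x":0.02,"y":-0.029,"z":0.0,"twist":0.0}
    - {"x":0.02,"y":-0.029,"z":0.0,"twist":0.0}
    - {"x":0.02,"y":-0.029,"z":0.0,"twist":0.0}
    - {"x":0.02,"y":-0.029,"z":0.0,"twist":0.0}
    - {"x":0.02,"y":-0.029,"z":0.0,"twist":0.0}
    - {"x":0.02,"y":-0.029,"z":0.0,"twist":0.0}
  grip: 0.0

```text
t: 1.5
tcp_pos: [0.4848, 0.2399, 0.3039]
ee_rot: [0.002, 0.868, 0.497, -0.007]
ft_force: [0.4, 0.5, 0.5]
opening: 0.0003
```

Call:
apply_moves:
  increments:
    - {"x":0.021,"y":-0.024,"z":0.0,"twist":0.0}
    - {"x":0.021,"y":-0.024,"z":0.0,"twist":0.0}
    - {"x":0.021,"y":-0.024,"z":0.0,"twist":0.0}
    - {"x":0.021,"y":-0.024,"z":0.0,"twist":0.0}
    - {"x":0.0,"y":0.0,"z":-0.02,"twist":0.0}
    - {"x":0.0,"y":0.0,"z":0.0,"twist":0.0}

```text
t: 2.1
tcp_pos: [0.5724, 0.1345, 0.2799]
ee_rot: [0.002, 0.87, 0.494, -0.01]
ft_force: [-0.7, 0.4, -0.0]
opening: 0.0009
```

```bash
python3 - <<'E'
from h import *
from plant import manip, eyes
for n in("side","top"):
    f=eyes.grab_frame(n);np.savez(f"pics/{n}1.npz",**f)
    crop(f,f"pics/{n}1c.png",*((140,120,280,260,4) if n=="top" else (200,70,330,200,4)))
s=manip.observe();print(s['tcp_pos'],s['ee_rot'])
p=s['tcp_pos']-[0,0,.017];print(proj(f,p))
E
```

```text
[0.57338462 0.13543596 0.28347421] [ 0.00280308  0.86929429  0.4942346  -0.0071929 ]
[[231.58975702 167.72287908]]
```

View pics/side1c.png

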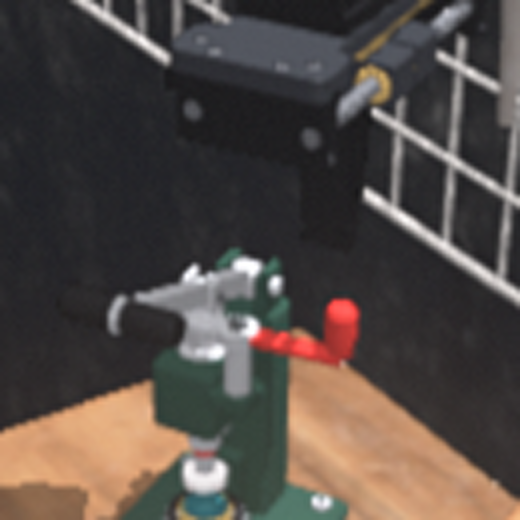

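View pics/top1c.png

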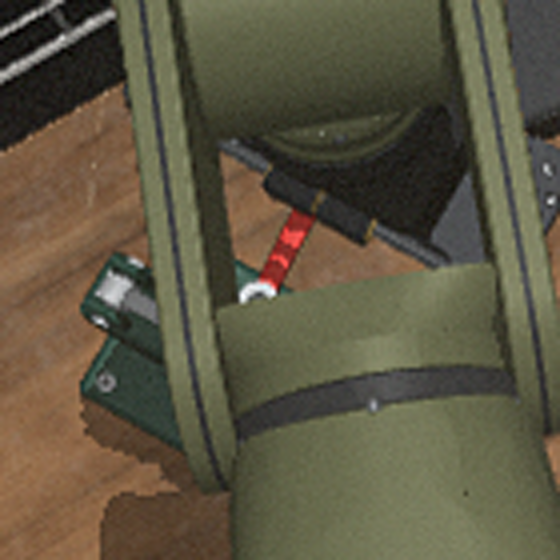

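Call:
apply_moves:
  increments:
    - {"x":-0.004,"y":0.004,"z":-0.02,"twist":0.0}
    - {"x":0.0,"y":0.0,"z":-0.02,"twist":0.0}
    - {"x":0.0,"y":0.0,"z":-0.02,"twist":0.0}
    - {"x":0.0,"y":0.0,"z":-0.015,"twist":0.0}
    - {"x":0.0,"y":0.0,"z":0.0,"twist":0.0}

```text
t: 2.7
tcp_pos: [0.5701, 0.1432, 0.2133]
ee_rot: [0.004, 0.868, 0.496, -0.002]
ft_force: [0.2, -0.2, -0.6]
opening: 0.0003
```

```bash
cat > look.py <<'E'
import sys
from h import *
from plant import manip, eyes
i=sys.argv[1]
for n in sys.argv[2:]:
    f=eyes.grab_frame(n);np.savez(f"pics/{n}{i}.npz",**f)
    crop(f,f"pics/{n}{i}c.png",*((140,120,280,260,4) if n=="top" else (200,100,330,230,4)))
s=manip.observe();print(s['t'],s['tcp_pos'].round(4),s['ee_rot'].round(3),s['ft_force'].round(1))
p=s['tcp_pos'];u=np.array([.506,.8625]);v=np.array([-.8625,.506]);d=p[:2]-[.5195,.2269]
a=2*np.arctan2(s['ee_rot'][2],s['ee_rot'][1])
print("press frame TCP mm",(d@u*1000).round(1),(d@v*1000).round(1),"tip z",p[2]-.017,"yaw rel",a-1.04)
E
python3 look.py 2 side
```

```text
2.75 [0.5708 0.1433 0.2148] [ 0.005  0.868  0.496 -0.001] [0.4 0.7 0.3]
press frame TCP mm -46.2 -86.5 tip z 0.19776625623494287 yaw rel -0.0011390750753388357
```

View pics/side2c.png

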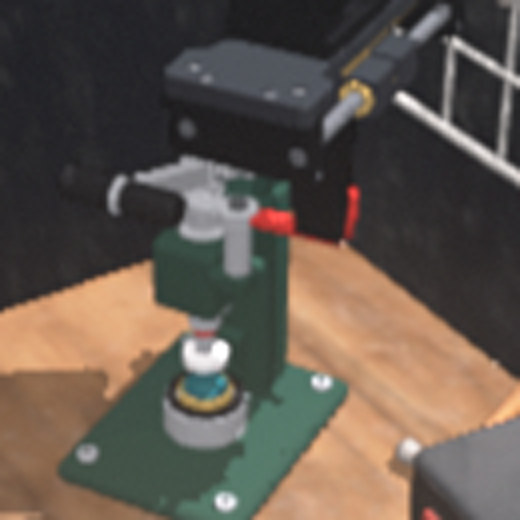

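```bash
python3 - <<'E'
import numpy as np
R=np.array([[.506,-.8625],[.8625,.506]])
f=np.arange(0,1.61,.1)
P=np.c_[-18+56*np.sin(f)-20*np.cos(f),-30-56*np.cos(f)-20*np.sin(f)]@R.T/1000+[.5195,.2269]
print(np.c_[f[1:],np.diff(P,axis=0)].round(4)); print(P[[0,-1]])
E
```

```text
[[ 1.0e-01  4.4e-03  4.0e-03]
 [ 2.0e-01  3.9e-03  4.5e-03]
 [ 3.0e-01  3.5e-03  4.8e-03]
 [ 4.0e-01  3.0e-03  5.1e-03]
 [ 5.0e-01  2.4e-03  5.4e-03]
 [ 6.0e-01  1.9e-03  5.6e-03]
 [ 7.0e-01  1.3e-03  5.8e-03]
 [ 8.0e-01  7.0e-04  5.9e-03]
 [ 9.0e-01  1.0e-04  5.9e-03]
 [ 1.0e+00 -5.0e-04  5.9e-03]
 [ 1.1e+00 -1.0e-03  5.9e-03]
 [ 1.2e+00 -1.6e-03  5.7e-03]
 [ 1.3e+00 -2.2e-03  5.5e-03]
 [ 1.4e+00 -2.7e-03  5.3e-03]
 [ 1.5e+00 -3.2e-03  5.0e-03]
 [ 1.6e+00 -3.7e-03  4.6e-03]]
[[0.574447   0.150609  ]
 [0.58071872 0.23568981]]
```

Call:
apply_moves:
  increments:
    - {"x":0.0,"y":0.0,"z":-0.012,"twist":0.0}
    - {"x":0.0,"y":0.0,"z":-0.001,"twist":0.0}
    - {"x":0.002,"y":0.003,"z":0.0,"twist":0.0}
    - {"x":0.002,"y":0.003,"z":0.0,"twist":0.0}

```text
t: 3.15
tcp_pos: [0.5766, 0.1501, 0.2047]
ee_rot: [0.006, 0.868, 0.496, 0.002]
ft_force: [0.0, 0.3, -0.4]
opening: 0.0006
```

Call:
apply_moves:
  increments:
    - {"x":0.0036,"y":0.004,"z":-0.002,"twist":0.1}
    - {"x":0.0036,"y":0.0045,"z":0.0,"twist":0.1}
    - {"x":0.0035,"y":0.0048,"z":0.0,"twist":0.1}
    - {"x":0.003,"y":0.005,"z":0.0,"twist":0.1}
    - {"x":0.0024,"y":0.0054,"z":0.0,"twist":0.1}
    - {"x":0.0018,"y":0.0056,"z":0.0,"twist":0.1}

```text
t: 3.75
tcp_pos: [0.5969, 0.1802, 0.2053]
ee_rot: [0.006, 0.674, 0.739, 0.003]
ft_force: [-0.4, -1.2, -0.0]
opening: 0.0004
```

```bash
python3 look.py 3 side top
```

```text
3.85 [0.597  0.1807 0.2054] [0.006 0.675 0.737 0.004] [ 0.  -0.2  0. ]
press frame TCP mm -0.7 -90.3 tip z 0.18842707926743718 yaw rel 0.6184703883656917
```

View pics/side3c.png

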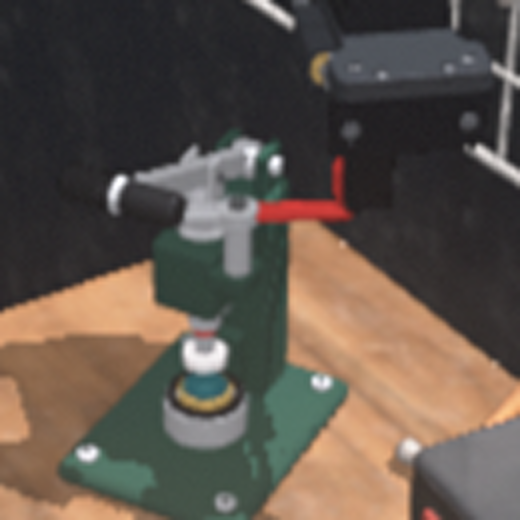

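View pics/top3c.png

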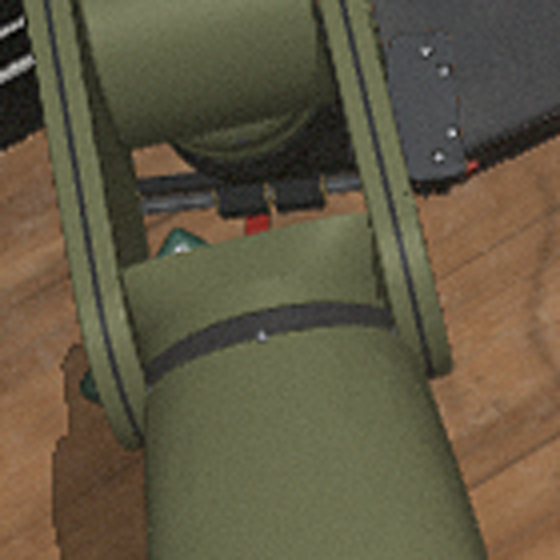

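Call:
apply_moves:
  increments:
    - {"x":0.0003,"y":0.006,"z":-0.002,"twist":0.1}
    - {"x":0.0,"y":0.006,"z":0.0,"twist":0.1}
    - {"x":-0.0002,"y":0.006,"z":0.0,"twist":0.1}
    - {"x":-0.0006,"y":0.006,"z":0.0,"twist":0.1}
    - {"x":-0.0012,"y":0.0058,"z":0.0,"twist":0.1}
    - {"x":-0.0018,"y":0.0056,"z":0.0,"twist":0.1}

```text
t: 4.45
tcp_pos: [0.5957, 0.215, 0.2053]
ee_rot: [0.007, 0.424, 0.905, 0.006]
ft_force: [-0.4, -0.2, -0.3]
opening: 0.0002
```

```bash
python3 look.py 4 side
```

```text
4.5 [0.5955 0.2157 0.2054] [0.007 0.423 0.906 0.006] [-0.4  0.2 -0.3]
press frame TCP mm 28.8 -71.2 tip z 0.1884341297343698 yaw rel 1.2281583389712813
```

View pics/side4c.png

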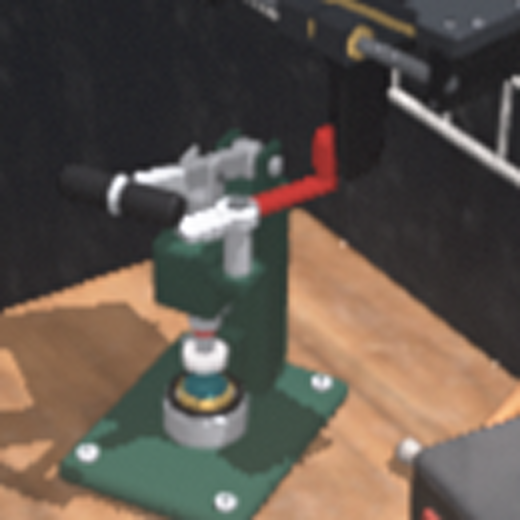

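Call:
apply_moves:
  increments:
    - {"x":-0.0018,"y":0.0046,"z":-0.001,"twist":0.1}
    - {"x":-0.0022,"y":0.0044,"z":0.0,"twist":0.1}
    - {"x":-0.0026,"y":0.004,"z":0.0,"twist":0.1}
    - {"x":-0.0028,"y":0.0036,"z":0.0,"twist":0.05}

```text
t: 4.9
tcp_pos: [0.5878, 0.2317, 0.206]
ee_rot: [0.008, 0.26, 0.966, 0.008]
ft_force: [0.8, 0.1, 0.0]
opening: 0.0005
```

```bash
python3 look.py 5 side
```

```text
4.95 [0.5875 0.2322 0.2061] [0.008 0.259 0.966 0.008] [ 0.9 -0.3 -0.2]
press frame TCP mm 39.0 -55.9 tip z 0.189085092469854 yaw rel 1.5771664872034545
```

View pics/side5c.png

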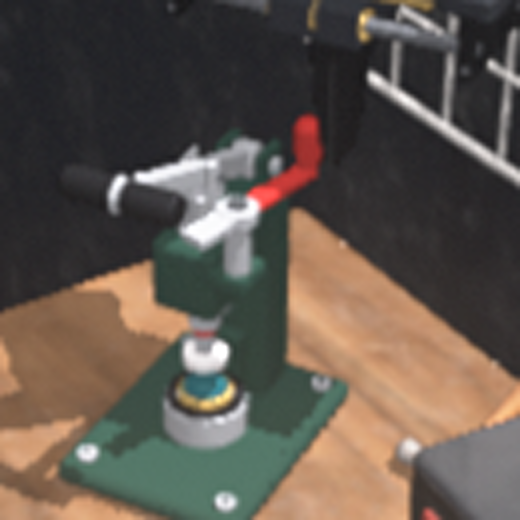

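Call:
apply_moves:
  increments:
    - {"x":-0.0017,"y":0.001,"z":0.0,"twist":0.0}
    - {"x":-0.0017,"y":0.001,"z":0.0,"twist":0.0}
    - {"x":-0.0017,"y":0.001,"z":0.0,"twist":0.0}

```text
t: 5.25
tcp_pos: [0.5833, 0.2351, 0.2069]
ee_rot: [0.009, 0.263, 0.965, 0.009]
ft_force: [1.7, 1.1, -0.2]
opening: -0.0001
```

Call:
apply_moves:
  increments:
    - {"x":-0.0017,"y":0.001,"z":0.0,"twist":0.0}

```text
t: 5.35
tcp_pos: [0.5817, 0.236, 0.2071]
ee_rot: [0.01, 0.264, 0.964, 0.009]
ft_force: [0.5, -0.3, -0.7]
opening: 0.0006
```

Call:
apply_moves:
  increments:
    - {"x":-0.0017,"y":0.001,"z":0.0,"twist":0.0}

```text
t: 5.45
tcp_pos: [0.5799, 0.2371, 0.2073]
ee_rot: [0.01, 0.264, 0.964, 0.009]
ft_force: [1.3, 0.6, -0.1]
opening: 0.0007
```

```bash
python3 look.py 6 side
```

```text
5.5 [0.5797 0.2372 0.2073] [0.01  0.264 0.964 0.009] [ 1.4  0.5 -0.2]
press frame TCP mm 39.4 -46.7 tip z 0.19026538000820842 yaw rel 1.5672566251385618
```

View pics/side6c.png

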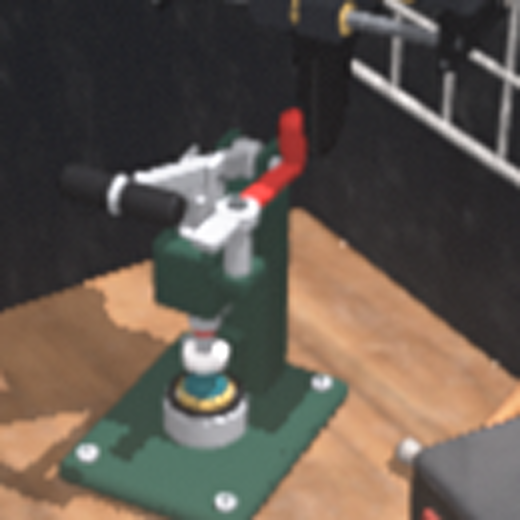

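Call:
apply_moves:
  increments:
    - {"x":-0.0017,"y":0.001,"z":-0.001,"twist":0.0}

```text
t: 5.6
tcp_pos: [0.5781, 0.2383, 0.2066]
ee_rot: [0.01, 0.264, 0.964, 0.009]
ft_force: [0.6, -0.8, 1.2]
opening: 0.0005
```

Call:
apply_moves:
  increments:
    - {"x":-0.0017,"y":0.001,"z":0.0,"twist":0.0}

```text
t: 5.7
tcp_pos: [0.5765, 0.2392, 0.2066]
ee_rot: [0.01, 0.264, 0.964, 0.009]
ft_force: [4.2, -0.8, -1.7]
opening: 0.0006
```

Call:
apply_moves:
  increments:
    - {"x":-0.0017,"y":0.001,"z":0.0,"twist":0.0}

```text
t: 5.8
tcp_pos: [0.576, 0.2395, 0.2068]
ee_rot: [0.012, 0.264, 0.964, 0.009]
ft_force: [7.7, -4.2, -2.4]
opening: 0.0006
```

Call:
apply_moves:
  increments:
    - {"x":0.01,"y":-0.006,"z":0.0,"twist":0.0}
    - {"x":0.01,"y":-0.006,"z":0.01,"twist":0.0}
    - {"x":0.0,"y":0.0,"z":0.04,"twist":0.0}
    - {"x":0.0,"y":0.0,"z":0.04,"twist":0.0}
    - {"x":0.0,"y":0.0,"z":0.0,"twist":0.0}

```text
t: 6.3
tcp_pos: [0.5958, 0.2253, 0.2986]
ee_rot: [0.008, 0.265, 0.964, 0.007]
ft_force: [0.1, -1.7, 0.6]
opening: 0.0005
```

```bash
python3 look.py 7 side top
```

```text
6.4 [0.5938 0.2249 0.2927] [0.005 0.265 0.964 0.005] [ 0.2 -0.  -0.3]
press frame TCP mm 35.9 -65.1 tip z 0.2756700927261335 yaw rel 1.5657431506604955
```

View pics/side7c.png

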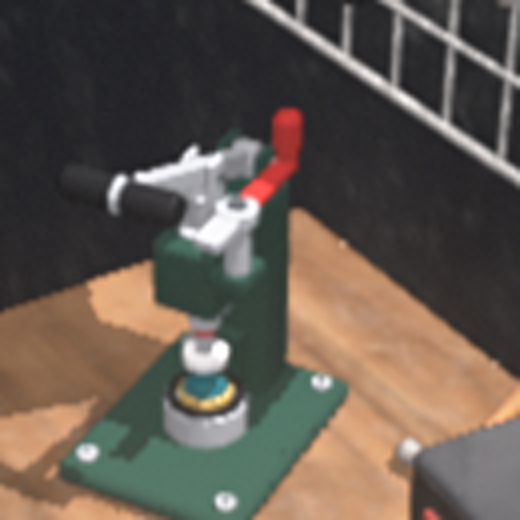

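View pics/top7c.png

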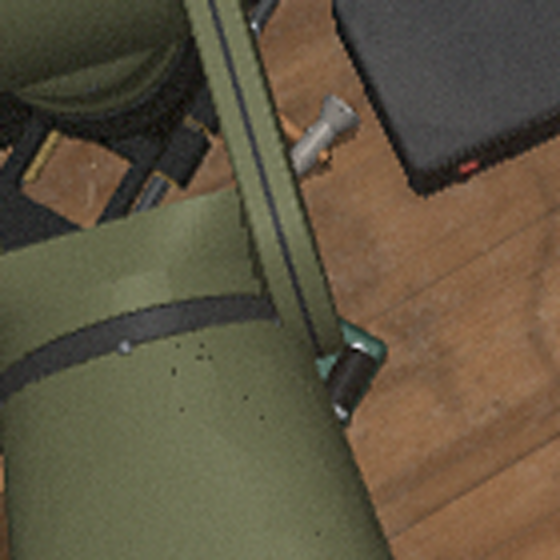

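Call:
apply_moves:
  increments:
    - {"x":-0.023,"y":-0.014,"z":0.0,"twist":0.0}
    - {"x":-0.023,"y":-0.014,"z":0.0,"twist":0.0}
    - {"x":-0.023,"y":-0.014,"z":0.0,"twist":0.0}
    - {"x":-0.023,"y":-0.014,"z":0.0,"twist":0.0}
    - {"x":-0.02,"y":-0.012,"z":0.0,"twist":0.0}
    - {"x":0.0,"y":0.0,"z":0.0,"twist":0.0}
    - {"x":0.0,"y":0.0,"z":0.0,"twist":0.0}

```text
t: 7.1
tcp_pos: [0.4741, 0.1531, 0.2789]
ee_rot: [-0.007, 0.265, 0.964, 0.001]
ft_force: [0.1, -0.6, -0.5]
opening: 0.0008
```

```bash
python3 look.py 8 side
```

```text
7.15 [0.4742 0.1532 0.2788] [-0.007  0.265  0.964  0.   ] [ 0.7 -0.1 -0.5]
press frame TCP mm -86.5 1.8 tip z 0.2617994902064599 yaw rel 1.565050679124976
```

View pics/side8c.png

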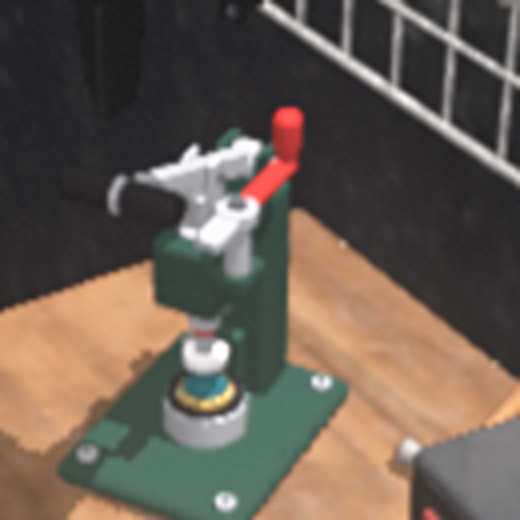

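Call:
apply_moves:
  increments:
    - {"x":0.0,"y":0.0,"z":-0.015,"twist":0.0}
    - {"x":0.0,"y":0.0,"z":-0.012,"twist":0.0}
    - {"x":0.0,"y":0.0,"z":-0.004,"twist":0.0}
    - {"x":0.0,"y":0.0,"z":-0.003,"twist":0.0}

```text
t: 7.55
tcp_pos: [0.4753, 0.1542, 0.24]
ee_rot: [-0.008, 0.265, 0.964, -0.0]
ft_force: [0.1, -0.5, -0.6]
opening: 0.0006
```

Call:
apply_moves:
  increments:
    - {"x":0.0,"y":0.0,"z":-0.003,"twist":0.0}

```text
t: 7.65
tcp_pos: [0.4752, 0.154, 0.2364]
ee_rot: [-0.009, 0.265, 0.964, -0.001]
ft_force: [-0.6, -1.5, 1.2]
opening: 0.0005
```

Call:
apply_moves:
  increments:
    - {"x":0.0,"y":0.0,"z":-0.003,"twist":0.0}

```text
t: 7.75
tcp_pos: [0.4753, 0.1539, 0.2335]
ee_rot: [-0.009, 0.264, 0.964, -0.001]
ft_force: [-1.5, -1.0, 3.2]
opening: 0.0007
```

Call:
apply_moves:
  increments:
    - {"x":0.0,"y":0.0,"z":-0.003,"twist":0.0}

```text
t: 7.85
tcp_pos: [0.4756, 0.1538, 0.2309]
ee_rot: [-0.009, 0.264, 0.964, -0.001]
ft_force: [-1.4, -0.3, 2.3]
opening: 0.0005
```

Call:
apply_moves:
  increments:
    - {"x":0.0,"y":0.0,"z":-0.004,"twist":0.0}
    - {"x":0.0,"y":0.0,"z":-0.004,"twist":0.0}
    - {"x":0.0,"y":0.0,"z":-0.004,"twist":0.0}
    - {"x":0.0,"y":0.0,"z":-0.004,"twist":0.0}
    - {"x":0.0,"y":0.0,"z":-0.004,"twist":0.0}

```text
t: 8.35
tcp_pos: [0.4763, 0.1535, 0.2111]
ee_rot: [-0.007, 0.265, 0.964, -0.001]
ft_force: [-0.9, -2.5, 3.4]
opening: 0.0003
```

```bash
python3 look.py 9 side
```

```text
8.4 [0.4761 0.1534 0.2103] [-0.007  0.265  0.964 -0.001] [ 1.1 -1.2  0.7]
press frame TCP mm -85.3 0.2 tip z 0.1932797906199455 yaw rel 1.566118662435772
```

View pics/side9c.png

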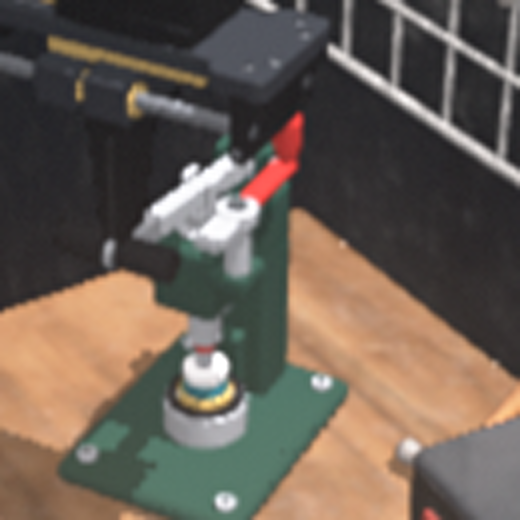

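Call:
apply_moves:
  increments:
    - {"x":0.0,"y":0.0,"z":-0.004,"twist":0.0}
    - {"x":0.0,"y":0.0,"z":-0.004,"twist":0.0}
    - {"x":0.0,"y":0.0,"z":-0.004,"twist":0.0}
    - {"x":0.0,"y":0.0,"z":-0.003,"twist":0.0}
    - {"x":0.0,"y":0.0,"z":0.0,"twist":0.0}

```text
t: 8.9
tcp_pos: [0.476, 0.1525, 0.1953]
ee_rot: [-0.007, 0.265, 0.964, -0.002]
ft_force: [-2.1, -1.6, 5.3]
opening: 0.0004
```

```bash
sed -i 's/(200,100,330,230,4)/(200,120,300,220,6)/' look.py; python3 look.py 10 side
```

```text
8.95 [0.476  0.1526 0.1956] [-0.007  0.265  0.964 -0.002] [-2.6 -1.6  6. ]
press frame TCP mm -86.1 -0.1 tip z 0.17858133294537548 yaw rel 1.5661697933099994
```

View pics/side10c.png

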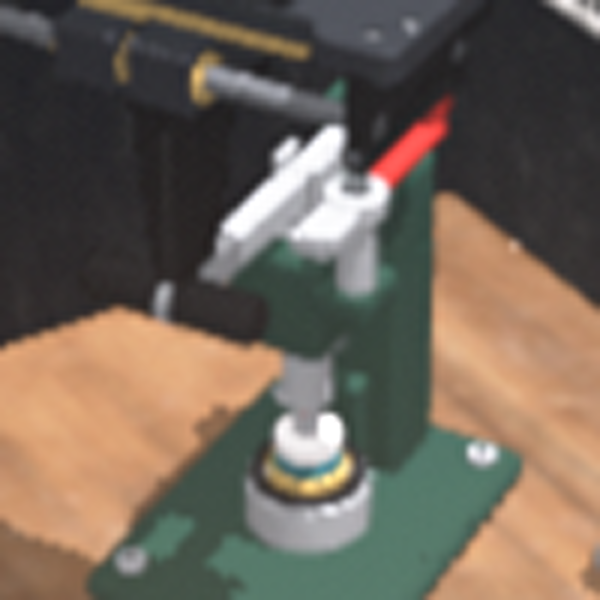

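```bash
cat > bar.py <<'E'
import sys
from h import *
u_=np.array([.506,.8625]);v_=np.array([-.8625,.506])
for i in sys.argv[1:]:
    f=load(f"pics/side{i}.npz")
    v,u=np.mgrid[120:200,200:270];v=v.ravel();u=u.ravel();d=f["depth"][v,u]
    w=world(f,np.c_[u,v],d);q=w[:,:2]-[.5195,.2269];X=q@u_*1000;Y=q@v_*1000;Z=w[:,2]*1000
    dark=f["color"][v,u].max(1)<75
    for lo,hi in((-32,-14),):
        k=(d>0)&dark&(X<-65)&(X>-110)&(Y>lo)&(Y<hi)&(Z>130)&(Z<226)
        # circle fit radius 9 in XZ: 
        from scipy.optimize import least_squares
        r=least_squares(lambda p:np.hypot(X[k]-p[0],Z[k]-p[1])-9,[X[k].mean()+3,Z[k].mean()-5],loss='soft_l1')
        th=np.arctan2(r.x[1]-165,50-r.x[0]); print(i,k.sum(),r.x.round(1),"res",np.abs(r.fun).mean().round(2),"lever",(.35-th).round(3))
    # lever top surface: bright pixels
    c=f["color"][v,u].astype(int);br=(c.min(1)>110)
    k=(d>0)&br&(abs(Y)<6)&(X>-70)&(X<-25)&(Z>155)
    if k.sum()>8: p=np.polyfit(X[k],Z[k],1);print("  lever slope",k.sum(),np.arctan(-p[0]).round(3), "-> angle",(.35-np.arctan(-p[0])).round(3))
E
python3 bar.py 0 1 7 8 9 10
```

```text
0 73 [-81.9 212.3] res 1.52 lever 0.006
  lever slope 67 0.545 -> angle -0.195
1 80 [-81.8 212.4] res 1.66 lever 0.005
  lever slope 63 0.583 -> angle -0.233
7 74 [-82.2 212.2] res 1.58 lever 0.007
  lever slope 60 0.477 -> angle -0.127
8 81 [-82.5 212.1] res 1.6 lever 0.009
  lever slope 62 0.471 -> angle -0.121
9 79 [-89.5 184.6] res 1.72 lever 0.21
  lever slope 92 0.121 -> angle 0.229
10 81 [-91.1 169.1] res 1.64 lever 0.321
  lever slope 100 0.015 -> angle 0.335
```

Call:
apply_moves:
  increments:
    - {"x":0.0,"y":0.0,"z":-0.003,"twist":0.0}
    - {"x":0.0,"y":0.0,"z":-0.003,"twist":0.0}
    - {"x":0.0,"y":0.0,"z":0.0,"twist":0.0}
    - {"x":0.0,"y":0.0,"z":0.0,"twist":0.0}

```text
t: 9.35
tcp_pos: [0.476, 0.1523, 0.1913]
ee_rot: [-0.007, 0.265, 0.964, -0.003]
ft_force: [-3.5, -2.2, 6.0]
opening: 0.0005
```

```bash
python3 look.py 11 side top; python3 bar.py 11
```

```text
9.45 [0.476  0.1523 0.1914] [-0.007  0.265  0.964 -0.003] [-2.4 -2.5  5.3]
press frame TCP mm -86.3 -0.2 tip z 0.17436302082283062 yaw rel 1.5661772193434609
11 78 [-90.9 164.9] res 1.63 lever 0.351
  lever slope 99 -0.021 -> angle 0.371
```

View pics/side11c.png

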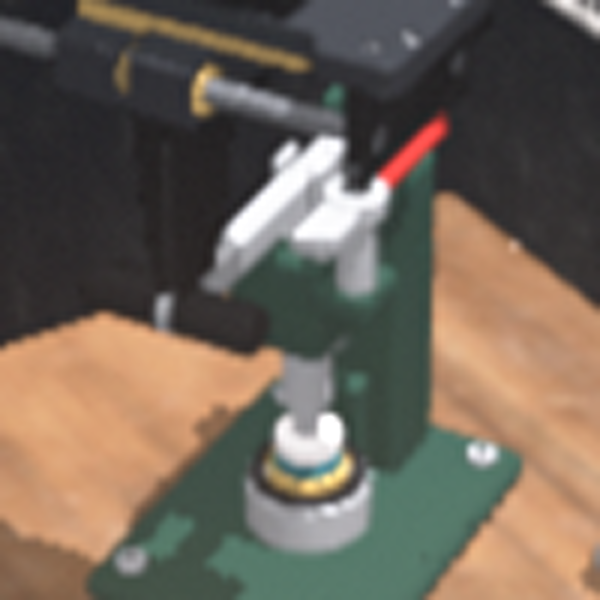

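Call:
apply_moves:
  increments:
    - {"x":0.0,"y":0.0,"z":-0.0015,"twist":0.0}
    - {"x":0.0,"y":0.0,"z":0.0,"twist":0.0}
    - {"x":0.0,"y":0.0,"z":0.0,"twist":0.0}

```text
t: 9.75
tcp_pos: [0.476, 0.1523, 0.1914]
ee_rot: [-0.007, 0.264, 0.964, -0.003]
ft_force: [-2.7, -1.5, 6.3]
opening: 0.0006
```

```bash
python3 look.py 12 side top; python3 bar.py 12
python3 - <<'E'
from h import *
a=load("pics/top0.npz")["color"];b=load("pics/top12.npz")["color"];s=load("pics/side0.npz")["color"];r=load("pics/side12.npz")["color"]
print("jar/tin/tweezers diff: top",np.abs(a[190:260,280:370].astype(int)-b[190:260,280:370]).mean(),"side",np.abs(s[255:360,190:300].astype(int)-r[255:360,190:300]).mean())
E
```

```text
9.85 [0.476  0.1523 0.1915] [-0.007  0.265  0.964 -0.003] [-2.7 -2.9  6.6]
press frame TCP mm -86.3 -0.2 tip z 0.17447589536938435 yaw rel 1.5662026945693297
12 75 [-91.3 165. ] res 1.7 lever 0.35
  lever slope 98 -0.042 -> angle 0.392
jar/tin/tweezers diff: top 3.8415873015873014 side 1.9101587301587302
```

Call:
apply_moves:
  increments:
    - {"x":0.0,"y":0.0,"z":-0.0025,"twist":0.0}

```text
t: 9.95
tcp_pos: [0.476, 0.1523, 0.1898]
ee_rot: [-0.007, 0.264, 0.964, -0.003]
ft_force: [-3.6, -2.9, 7.0]
opening: 0.0003
```

```bash
python3 look.py 13 side top; python3 look.py 14 side; python3 bar.py 13 14
```

```text
10.05 [0.476  0.1523 0.1893] [-0.007  0.264  0.964 -0.003] [-3.7 -3.1  6. ]
press frame TCP mm -86.4 -0.2 tip z 0.17233984673192526 yaw rel 1.5662410585766815
10.1 [0.476  0.1523 0.1894] [-0.007  0.264  0.964 -0.003] [-3.4 -2.2  5.5]
press frame TCP mm -86.4 -0.2 tip z 0.17242438635033042 yaw rel 1.5662410519934822
13 78 [-90.8 163.2] res 1.59 lever 0.363
  lever slope 92 -0.039 -> angle 0.389
14 77 [-91.1 162.7] res 1.75 lever 0.366
  lever slope 93 -0.047 -> angle 0.397
```

View pics/side14c.png

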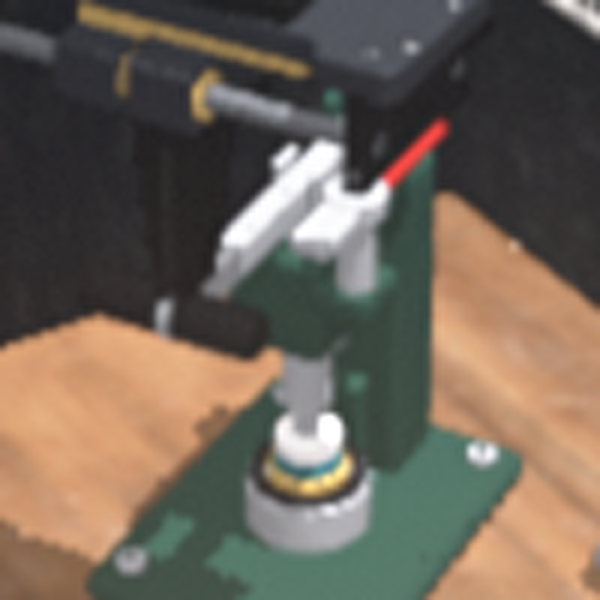

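View pics/top13c.png

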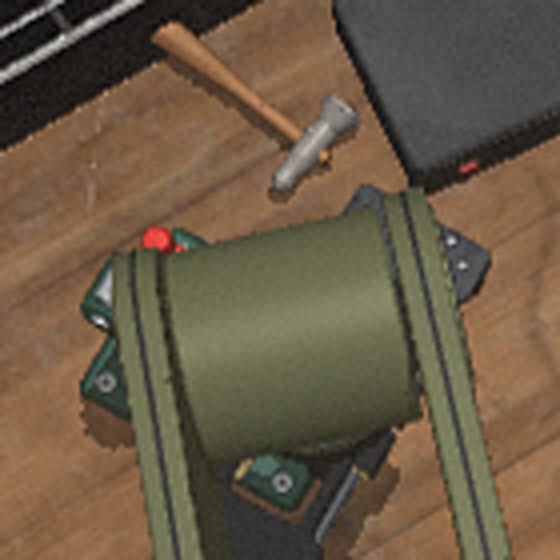

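```bash
python3 - <<'E'
from plant import manip
print(manip.finish_job()); s=manip.observe();print(s['t'],s['tcp_pos'])
E
```

```text
the job is handed in; nothing more can be done
None
the job is handed in; nothing more can be done
```

I swung the catch to its stop, pressed the lever to about half stem travel, and handed the job in at about 10.1 s with the fingers still holding the bar down.

**Catch:** I pushed the red knob round with the closed fingers until it stalled at about 9 N. The last pictures put the knob within about 1 px of where it should be when free.

**Lever:** I set the fingertips on the bar and pushed it down in small steps.
- **Bar height:** the depth fit put the bar's centre at about 163 mm, a lever angle of about 0.36 rad, which is half stem travel.
- **Tool height:** counting from first contact gave about 0.35–0.36 rad, with 5.5–7 N upward at the tool.

**Checks that disagreed or were weak:**
- A cruder fit of the lever's slope read 0.39–0.40 rad. It was about 0.2 rad off at rest, so I did not use it.
- The red of the stem was already hidden at about 0.31 rad. I think the ram's rim hides it from that camera, so it confirms only that the stem was pushed in, not how far.

**Bystanders:** image differences around the jar, tin and tweezers were small, and the arm stayed well clear of them.

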